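Wedge a sagging printing block level

ROBOT

A 7-joint arm with a two-finger parallel gripper is mounted at the origin on the work surface. World frame = base frame: x ahead of the robot, y to its left, z up, the work surface at z = 0. Lengths are in m, angles in rad, forces in N, time in s.
With the tool pointing down it reaches from about 0.4 to 0.875 m from the base axis. Payload 19.3 kg.
Tool frame: the origin (TCP) lies midway between the tips of the shut fingers; the grasp point (between the pads) lies 19 mm behind it (bot.pinch_z is the distance from the TCP to the grasp point, in m); z points along the fingers, y is the line along which they close (so a half turn about z gives the same grasp; the last joint's range is limited). The gripper opens to 85 mm and grips with 20 to 120 N. Pads are 22 mm wide; open, the fingers measure 114 mm over their backs; the gripper's body (76 mm by 85 mm) begins 54 mm behind the grasp point. The pads swing forward as they close: fully open they stand 13 mm farther back than shut.
Start: joints at [-0.07, 0.521, -0.036, 1.599, 0.021, 1.021, -0.113], TCP at [0.625, -0, 0.231] pointing down, gripper open.
Joint ranges: [-2.91, 2.91], [-0.3, 2.13], [-1.5, 1.42], [0.17, 2.43], [-1.26, 4.41], [0.16, 1.93], [-2.52, 2.52]. Speed limits (rad/s): [1.89, 1.89, 2.39, 2.39, 3.01, 3.01, 3.01].

INTERFACE

Orientations are given as [roll, pitch, yaw] about the fixed x, y, z axes, in that order (R = Rz(yaw) Ry(pitch) Rx(roll)).
In Python, from workcell import observe, viewer, bot gives the robot as it stands. The module is installed in compiled form; this text tells all that it offers.
- The arm moves only by the tool play_rows, never from a script. Its argument "motion" is a list of rows, each a list of 7 numbers: the shift along the tool's x, y, z in cm, then the turn, a rotation vector about the tool's x, y, z in rad, then the opening, from -1 (shut) to 1 (fully open), so that 0 is half open. A call has exactly 5 rows; each row is the pose to reach, as a shift and turn from the pose commanded when the call began, along the tool's axes at that moment; what a row does not reach only later rows make up. A row lasts 1/10 s, in which the tool goes at most 50 mm and 8.59 degrees, less where a joint would pass 70% of its speed; a pose out of reach is approached as far as the arm can. A call with a gripper value outside its range is refused whole. The fingers move at their own pace and stop on an object; "squeeze" is the grip in N (left out, the last holds). Time passes only in rows, so rows that repeat a pose let the fingers close, or fill a call up. It gives the time, the measured TCP pose, the force, the opening and the grip force at its end, in the units of the state.
- observe(): the state, without advancing time (a new reading comes with each control period).
- viewer.grab_frame(name): name is "scene" or "side" or "wrist"; returns (picture, depth): 384x512x3 uint8, red, green, blue; 384x512 float32, m along the optical axis (not along the pixel's ray), 0 where there is no reading.
- viewer.camera_info(name): a dict with "fx", "fy", "cx", "cy" (pixels), "R" (3x3) and "t" (3): a world point X has camera coordinates R X + t. Camera axes: x right, y down, z forward; pixel columns grow to the right and rows downward; lengths in m; the calibration is good to about 2 mm. The wrist camera is an equidistant fisheye: a pixel r from the principal point sees the ray r / f radians off the axis. A picture is of the moment at which its call begins: read the wrist's pose just before it. camera_info takes no time and is no camera call; for the wrist camera it gives the pose at the moment of the call.
- bot.job_done(): hands the job in; it is judged then, once.
The state is a dict: "clock": time; "qpos": joint angles; "qd": joint speeds; "joint_efforts": joint torques, N m; "position": TCP position; "tool_rot": TCP orientation; "force": force on the tool from outside, world axes, zero at the start; "moment": the same for the moment, N m; "grip_width": finger opening in m; "finger_force": force on a finger pad.
Only numpy, scipy, OpenCV 4.12 (cv2) and the standard library are available. Lean on these libraries where they do the work, as an engineer would, in place of code of your own. Each camera call takes 0.05 s, during which the arm holds its last target. There are 200 camera calls.

TASK

The carved printing block sags on its left side. Slide the loose red wooden wedge, thin end first and flat on the table, under the middle of the sagging edge and push it in gently until the block is level and snug against the two brass tabs, the wedge bearing on it with about 10 N and never over 15 N; then let go. The carved face is wet with gold paint, so nothing but the wedge may touch the block, and leave the jar, sieve and brush where they are.

Things in the scene. Friction and masses are not known exactly. Their poses are not given: they have to be found in the camera images.
- stand: Fixed stand holding the block between two wooden runners (20 mm high, 126 mm to either side) with steel posts to 62 mm. Origin on the bare table under the block's middle, z up. Its y points level from the hinge (y -80 mm, 40 mm up) to the sagging edge, which faces the robot's left, give or take its yaw. The wedge is pushed along its -y; between the runners under the block is only table.
- tab_mid (a point): Point midway between the two brass tabs (40 x 20 x 8 mm, on the posts, 16 mm in over the block's corners) that stop the block's rise; at the mean height of their undersides, 51 mm. The true undersides are up to 3 mm higher or lower from case to case, which no reading tells: feel for it. The block against the tabs counts as level (within 0.02 rad).
- block: Dark carved printing block, 200 (x) x 180 (y) x 22 mm, 0.36 to 0.6 kg, gold ornament, white mark at the middle of its low side. It turns freely on a level hinge along its x, where its origin lies, 80 mm from its middle. Level when its z axis is vertical (axes then as the stand's, top 51 mm up); at first it sags 0.075 rad.
- low_edge (a point): Middle of the sagging edge: lowest point of the round brass bead (8 mm across, 180 mm long) under it, 164 mm from the hinge. About 13.5 mm above the table at first, 26 mm when level. Lifting it takes 2 to 3 N until the block meets the tabs; then the force climbs steeply with each mm. Pushing takes some 5 to 11 N while it lifts, then about 1 N more for each N more of bearing.
- wedge_heel (a point): Centre of the heel of the loose red-painted wooden wedge, white stripe round the heel. The heel is 36 mm wide (its x, the way to grip it), 40 mm long (y), 46 mm high, so this point is 23 mm above the table. Wedge 160 mm long, 0.1 to 0.16 kg, flat underside; the thin end lies 140 mm away along its -y.
- wedge_tip (a point): Middle of the wedge's thin end, at its underside. The top slopes 1 in 4, from 4 mm here to 34 mm at 120 mm from here, where the heel begins. The slope meets the bead when the thin end is about 38 mm past it, and the block is level at about 88 mm past, give or take 12 mm with the tabs. Wood friction about 0.6: the wedge stays where it is pushed.
- gold_jar_c (a point): Closed jar of gold paint, 60 mm across, 75 mm high, loose; this point is its centre.
- sieve_c (a point): Round yellow paint sieve with a wooden bar across, 144 mm across, 45 mm high, loose; centre, half-way up.
- brush_grip (a point): Loose brush lying on the table, about 200 mm long; this point is the middle of its handle.
Not all that is in view belongs to the job. Leave any black, green or grey look-alike of the part that bears wedge_heel alone.

How it is judged:
On the way, in this order (a step that is already met when the one before it is completed fails the run):
1. the wedge lies flat with its thin end under the middle (within 30 mm) of the sagging edge, the block not yet lifted level (y of wedge_tip in the frame of stand below 0.074 m and x of wedge_tip in the frame of stand between -0.03 and 0.03 m and height (world z) of wedge_tip below 0.008 m and angle between block's own z axis and vertical above 0.03 rad), for 0.1 s.
2. the wedge has lifted the block level (angle between block's own z axis and vertical below 0.024 rad and contact force between wedge and block above 1 N), for 0.2 s.
At the end, for the whole second after the job is handed in: The block is level within 0.024 rad and snug against the tabs: the wedge, flat on the table (within 0.05 rad), its thin end under the middle of the edge within 30 mm, bears on the block with more than 6 N (the block's own weight gives 2 to 3 N), at rest and released (angle between block's own z axis and vertical below 0.024 rad and contact force between wedge and block above 6 N and x of wedge_tip in the frame of stand between -0.03 and 0.03 m and angle between wedge_tip's own z axis and vertical below 0.05 rad and linear speed of wedge below 0.01 m/s); the robot touches nothing.
It fails at once if the wedge is jammed in: it bears on the block with more than 16 N (contact force between wedge and block above 16 N).
It fails at once if the robot touches the wet block (contact force between any of the fingers, the arm and block above 0.5 N).
It fails at once if the jar, sieve or brush is moved by more than 20 mm (distance of any of gold_jar_c, sieve_c, brush_grip from where it was at the start of the episode above 0.02 m).
It also fails if it takes over 67 s, if anything falls off the work surface, if the arm or the gripper's body presses on something with over 40 N, if the wrist force passes 120 N, or if a joint passes its speed limit or range.

## Working session

There is one attempt and no reset: what is moved stays moved. The work goes in short steps, Python scripts to look and compute and a tool call to move; the robot and the scene stay as the last step left them, time stands still between calls to the robot, and variables do not carry over. Pictures are saved under pics/ and viewed, at most 10 in all, crops included, and the job is handed in when it is done.

Besides the shell and the picture viewer there is one more tool, called after "Emit:" in YAML: its name, and indented under it one key for each argument. play_rows: Moves the arm, as the interface text tells. Its arguments: {"type":"object","properties":{"motion":{"type":"array"},"squeeze":{"type":"number"}},"required":["motion"]}

```bash
mkdir -p pics; cat > h.py <<'E'
import numpy as np, cv2
from workcell import observe, viewer, bot
def save(name,img): cv2.imwrite('pics/'+name+'.png',img[:,:,::-1])
def cloud(cam):
    im,d=viewer.grab_frame(cam); c=viewer.camera_info(cam)
    v,u=np.mgrid[:384,:512].astype(float)
    x=(u-c['cx'])/c['fx'];y=(v-c['cy'])/c['fy']
    if cam=='wrist':
        r=np.hypot(x,y)+1e-9; s=np.tan(np.minimum(r,1.5))/r; x=x*s;y=y*s
    P=np.stack([x*d,y*d,d],-1)
    W=(P-c['t'])@np.array(c['R'])
    W[d==0]=np.nan
    return im,W
E
python3 - <<'E'
from h import *
print(observe())
for i,n in enumerate(['scene','side']):
    im,W=cloud(n); save(n,im); np.savez(n,im=im,W=W)
    print(n,viewer.camera_info(n))
E
```

```text
{'clock': 0.0, 'qpos': array([-0.07019351,  0.52204609, -0.03626831,  1.60002358,  0.02121984,
        1.02104528, -0.11279917]), 'qd': array([-3.48529111e-04,  2.33070179e-04,  7.77914884e-04,  4.93370465e-04,
       -7.33687409e-05,  3.70247373e-04, -4.23650289e-04]), 'joint_efforts': array([-4.24098413e-03, -9.27110124e+01,  1.97758444e+00, -3.69928443e+01,
        1.76317629e-02,  8.19846697e-03, -6.58496788e-05]), 'position': array([ 6.24667580e-01, -8.04322616e-05,  2.30700821e-01]), 'tool_rot': array([-3.14046209e+00,  1.25873022e-04,  1.57074019e+00]), 'force': array([0.21244769, 0.59851074, 0.32361663]), 'moment': array([-0.02870008, -0.01102042,  0.05576738]), 'finger_force': 0.0, 'grip_width': 0.08565251289571048}
scene {'fx': 368.6137632511442, 'fy': 368.6137632511442, 'cx': 259.5577802649188, 'cy': 191.49051771210094, 'R': array([[-0.63796342,  0.76992066,  0.01499515],
       [ 0.39640881,  0.34503781, -0.85076963],
       [-0.66019901, -0.53681569, -0.52532483]]), 't': array([ 0.25736027, -0.17389825,  1.38294495])}
side {'fx': 422.78342167939456, 'fy': 422.78342167939456, 'cx': 253.60887223280045, 'cy': 191.08676558658686, 'R': array([[ 0.97631567, -0.21524323, -0.0218646 ],
       [-0.14459751, -0.57400305, -0.80598515],
       [ 0.1609325 ,  0.7900575 , -0.59153181]]), 't': array([-0.52345059,  0.17986662,  0.87761886])}
```

View pics/scene.png

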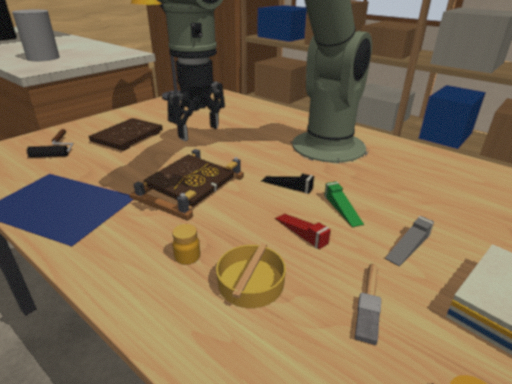

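View pics/side.png

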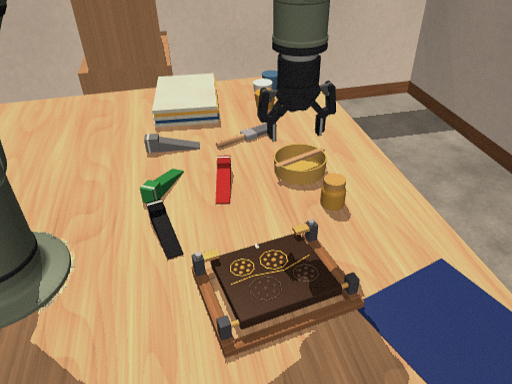

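The scene view has the red wedge at about (303,230) with its heel at (320,236), and the block at (190,178). In the side view the wedge heel is at (224,163), its tip at (223,202), and the block's white mark at (257,246). The jar is at (334,192) and the sieve at (300,165).

```bash
python3 - <<'E'
from h import *
for n in ['scene','side']:
    z=np.load(n+'.npz'); im=z['im'].astype(int);W=z['W']
    r,g,b=im[...,0],im[...,1],im[...,2]
    m=(r>110)&(g<50)&(b<60)&(W[...,2]>-.01)&(W[...,2]<.06)
    P=W[m]; print(n,'red',len(P),P.min(0),P.max(0))
    rect=cv2.minAreaRect((P[:,:2]*1000).astype(np.float32)); print(rect, cv2.boxPoints(rect).round(1).tolist())
    # dark block
    B=(r+g+b<170)&(W[...,2]>.02)&(W[...,2]<.07)
    if n=='side': B[:230]=0;B[:,:190]=0
    else: B[:,245:]=0;B[:,:130]=0;B[:145]=0
    B=cv2.morphologyEx(B.astype(np.uint8),cv2.MORPH_OPEN,np.ones((3,3)))>0
    Q=W[B]; 
    rect=cv2.minAreaRect((Q[:,:2]*1000).astype(np.float32)); print('blk',len(Q),rect,Q[:,2].min(),Q[:,2].max())
pts={'side':dict(mark=(257,246),heel=(224,158),tip=(223,202),jar=(334,180),sieve=(300,165),postFL=(199,256),postFR=(312,223),postBL=(224,318),postBR=(352,278)),
'scene':dict(heel=(320,236),jar=(186,232),p1=(197,154),p2=(237,163),p3=(139,187),p4=(184,205))}
for n in pts:
    W=np.load(n+'.npz')['W']
    for k,(u,v) in pts[n].items(): print(n,k,np.nanmedian(W[v-1:v+2,u-1:u+2].reshape(-1,3),0).round(4))
W=np.load('side.npz')
crop=np.hstack([cv2.resize(W['im'][140:350,130:370],None,fx=3,fy=2.8,interpolation=2)]);save('crop1',crop)
E
```

```text
scene red 311 [0.47724571 0.14252784 0.00390995] [0.53389051 0.29697443 0.04707164]
((505.3360290527344, 218.9775390625), (155.34515380859375, 32.11914825439453), 78.83355712890625) [[474.5, 145.89999389648438], [506.0, 139.6999969482422], [536.0999755859375, 292.1000061035156], [504.6000061035156, 298.29998779296875]]
blk 1824 ((547.6007080078125, -146.928466796875), (265.3963623046875, 178.8552703857422), 8.047250747680664) 0.02000834427285092 0.061860553776682134
side red 229 [0.47048591 0.1311999  0.00357356] [0.52868548 0.27555932 0.04906344]
((500.0264892578125, 203.15597534179688), (148.26991271972656, 32.68640899658203), 78.44380187988281) [[469.20001220703125, 133.8000030517578], [501.20001220703125, 127.19999694824219], [530.9000244140625, 272.5], [498.8999938964844, 279.1000061035156]]
blk 3834 ((539.1723022460938, -157.50738525390625), (271.2527160644531, 181.8634033203125), 9.473631858825684) 0.02007819081350113 0.06236830387908953
side mark [ 0.5277 -0.0753  0.0404]
side heel [0.5148 0.2739 0.0468]
side tip [0.4877 0.1358 0.0045]
side jar [0.748  0.0654 0.0755]
side sieve [0.7258 0.2504 0.0053]
side postFL [ 0.4062 -0.1037  0.0678]
side postFR [ 0.6495 -0.0632  0.0684]
side postBL [ 0.4311 -0.2485  0.0564]
side postBR [ 0.6766 -0.2156  0.0565]
scene heel [0.5328 0.2886 0.0394]
scene jar [0.7527 0.0794 0.074 ]
scene p1 [ 0.4341 -0.2415  0.0431]
scene p2 [ 0.4113 -0.0843  0.0555]
scene p3 [ 0.6836 -0.1998  0.0478]
scene p4 [ 0.6585 -0.0429  0.0436]
```

View pics/crop1.png

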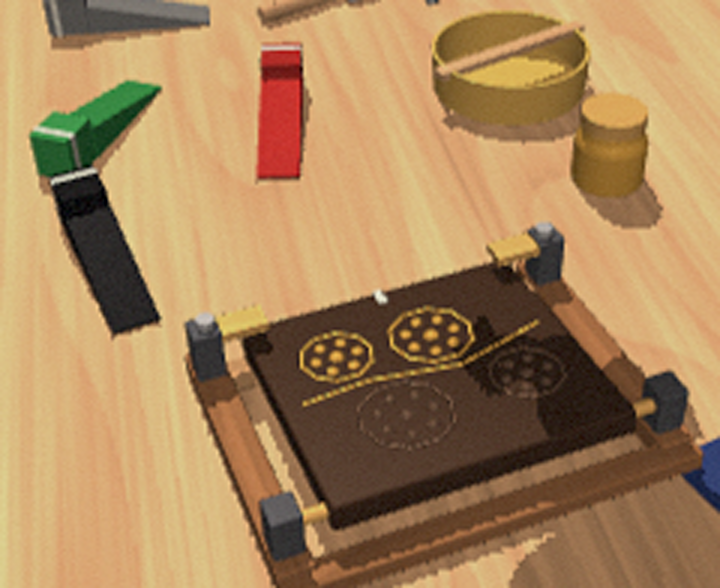

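The crop shows the low edge with its white mark at about (380,297), facing +y. The stand is yawed about +9°. The red wedge lies clear of the green and black ones. I'll move above the heel and look with the wrist camera.

Emit:
play_rows:
  motion:
    - [4.4, -1.7, 0, 0, 0, 0.04, 1]
    - [8.8, -3.4, 0, 0, 0, 0.08, 1]
    - [13.2, -5.2, 0, 0, 0, 0.12, 1]
    - [17.6, -7.0, 0, 0, 0, 0.16, 1]
    - [22, -9, 0, 0, 0, 0.2, 1]
  squeeze: 40

```text
clock: 0.6
position: [0.534, 0.2215, 0.2311]
tool_rot: [-3.141, 0.0, 1.369]
force: [1.2, 1.1, 0.4]
grip_width: 0.0853
finger_force: 0.0
```

```bash
python3 - <<'E'
from h import *
o=observe();print(o['clock'],o['position'],o['tool_rot'],o['force'])
im,W=cloud('wrist'); np.savez('wrist',im=im,W=W);save('wrist1',im)
z=im.astype(int);r,g,b=z[...,0],z[...,1],z[...,2]
m=(r>100)&(g<60)&(b<60)&(W[...,2]>-.01)&(W[...,2]<.06)
P=W[m];print(len(P),np.nanmin(P,0),np.nanmax(P,0))
rect=cv2.minAreaRect((P[:,:2]*1000).astype(np.float32)); print(rect,cv2.boxPoints(rect).round(1).tolist())
print('top',np.median(P[P[:,2]>.04],0),(P[:,2]>.04).sum())
E
```

```text
0.6 [0.53402752 0.22149055 0.23110678] [-3.14137984e+00  1.66665073e-04  1.36886575e+00] [1.15397091 1.07883073 0.36110069]
2536 [ 4.65907298e-01  1.54155323e-01 -4.28201900e-04] [0.52486224 0.30059436 0.05025047]
((491.038818359375, 230.7198486328125), (150.11846923828125, 39.88215637207031), 77.82402038574219) [[455.70001220703125, 161.60000610351562], [494.70001220703125, 153.10000610351562], [526.4000244140625, 299.8999938964844], [487.3999938964844, 308.29998779296875]]
top [0.50518371 0.27681079 0.04712124] 677
```

View pics/wrist1.png

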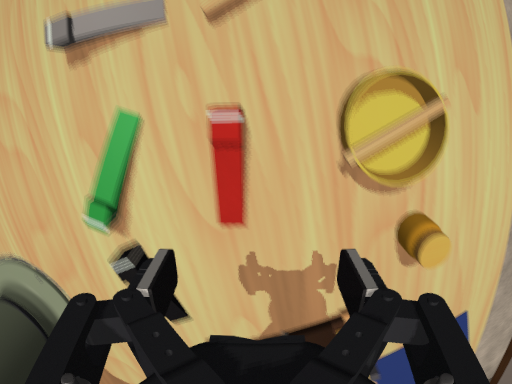

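The wrist view has the wedge heel at (227,128) and its tip at (232,222). The arm was still settling, so the picture is blurred. I'll measure again at rest.

```bash
cat >> h.py <<'E'
def wedge():
    im,W=cloud('wrist'); z=im.astype(int);r,g,b=z[...,0],z[...,1],z[...,2]
    m=(r>100)&(g<60)&(b<60)&(W[...,2]>-.005)&(W[...,2]<.06)
    m=cv2.morphologyEx(m.astype(np.uint8),cv2.MORPH_OPEN,np.ones((3,3)))>0
    P=W[m]; 
    S=P[P[:,2]<.038]; c=S.mean(0)
    # axis = gradient of height on slope
    A=np.c_[S[:,:2]-c[:2],np.ones(len(S))]; gr=np.linalg.lstsq(A,S[:,2],rcond=None)[0]
    w=np.linalg.svd(S[:,:2]-c[:2],full_matrices=False)[2][0]; w*=np.sign(w@gr[:2])
    s=(P[:,:2]-c[:2])@w; n=(P[:,:2]-c[:2])@np.array([w[1],-w[0]])
    tip=c[:2]+w*np.percentile(s,0.5)
    print('n',len(P),'yaw deg',np.degrees(np.arctan2(-w[0],w[1])),'grad yaw',np.degrees(np.arctan2(-gr[0],gr[1])),'slope',np.hypot(*gr[:2]),'tip',tip,'len',np.ptp(s),'width',np.percentile(n,[1,50,99]),
      'heel by tip',tip+.14*w,'zmin/max',P[:,2].min(),P[:,2].max())
    T=P[P[:,2]>.042]
    if len(T)>20:
        t=(T[:,:2]-c[:2])@w; q=(T[:,:2]-c[:2])@np.array([w[1],-w[0]])
        print('heel top centre x',c[:2]+np.array([w[1],-w[0]])*np.mean(np.percentile(q,[1,99])),'s range from tip',np.percentile(t,[1,99])-s.min())
    return im,W
E
python3 - <<'E'
from h import *
viewer.grab_frame('wrist');viewer.grab_frame('wrist')
o=observe();print(o['clock'],o['position'],o['tool_rot'],o['force'],abs(o['qd']).max())
im,W=wedge();
E
```

```text
0.75 [0.53338191 0.22320948 0.23109236] [-3.14061484e+00 -5.48813305e-04  1.37600392e+00] [ 1.43919228 -1.65029039 -0.21167389] 0.06355697276865678
n 3139 yaw deg -11.243858764749334 grad yaw 2.179513536941563 slope 0.25330422459089585 tip [0.4872954  0.13548948] len 0.16220576243420148 width [-1.72083303e-02  2.19007760e-05  1.66511336e-02] heel by tip [0.51459333 0.27280234] zmin/max -0.00011323895029903845 0.04944330583831474
heel top centre x [0.49962558 0.19748277] s range from tip [0.12286796 0.16132962]
```

Emit:
play_rows:
  motion:
    - [2, -1.2, 1, 0, 0, 0, 1]
    - [4, -2.4, 4, 0, 0, 0, 1]
    - [5.2, -3.0, 8, 0, 0, 0, 1]
    - [5.2, -3.0, 12, 0, 0, 0, 1]
    - [5.2, -3.0, 14, 0, 0, 0, 1]

```text
clock: 1.3
position: [0.5153, 0.275, 0.088]
tool_rot: [-3.139, 0.003, 1.37]
force: [0.0, -0.3, 0.3]
grip_width: 0.0853
finger_force: 0.0
```

```bash
python3 - <<'E'
from h import *
for i in range(4): viewer.grab_frame('wrist')
o=observe();print(o['clock'],o['position'],o['tool_rot'],o['force'],abs(o['qd']).max())
im,W=wedge();save('w2',im)
E
```

```text
1.5 [0.51670751 0.27590846 0.09177089] [3.14140780e+00 3.70477304e-04 1.36934737e+00] [ 0.99862753 -0.10415029  0.2575535 ] 0.028035885731958254
n 5940 yaw deg -11.382921765587357 grad yaw 0.9784968036949142 slope 0.11506495120615903 tip [0.48532296 0.13860239] len 0.16055739842957278 width [-1.74312886e-02 -7.23890473e-05  1.71156112e-02] heel by tip [0.51295408 0.2758486 ] zmin/max 0.0008691994190229731 0.0495976265541164
heel top centre x [0.50045183 0.21547777] s range from tip [0.12115488 0.16007973]
```

View pics/w2.png

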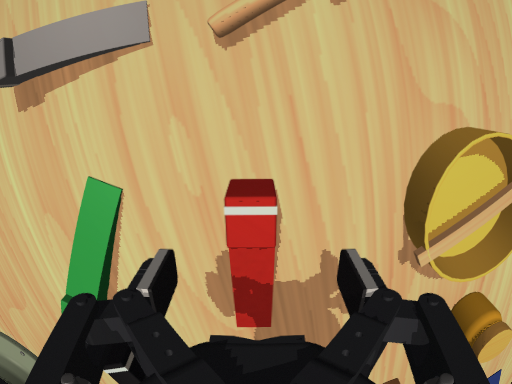

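Closer in, the heel is at (250,215), centred between the fingers at columns 165 and 350, and the neighbouring wedges are clear. I'll descend and grip.

Emit:
play_rows:
  motion:
    - [0.3, -0.2, 2, 0, 0, 0, 1]
    - [0.4, -0.2, 4, 0, 0, 0, 1]
    - [0.4, -0.2, 6, 0, 0, 0, 1]
    - [0.4, -0.2, 7.5, 0, 0, 0, 1]
    - [0.4, -0.2, 8.1, 0, 0, 0, 1]

```text
clock: 2.05
position: [0.515, 0.281, 0.0101]
tool_rot: [3.142, 0.0, 1.37]
force: [-0.9, 0.3, -0.1]
grip_width: 0.0855
finger_force: 0.0
```

Emit:
play_rows:
  motion:
    - [0, 0, 0, 0, 0, 0, 0.5]
    - [0, 0, 0, 0, 0, 0, 0.2]
    - [0, 0, 0, 0, 0, 0, -0.1]
    - [0, 0, 0, 0, 0, 0, -0.4]
    - [0, 0, 0, 0, 0, 0, -0.4]

```text
clock: 2.55
position: [0.5152, 0.2815, 0.0112]
tool_rot: [3.141, -0.001, 1.371]
force: [-0.6, -0.3, 8.1]
grip_width: 0.0356
finger_force: 39.7
```

```bash
python3 - <<'E'
from h import *
for i in range(4): viewer.grab_frame('wrist')
o=observe();print({k:o[k] for k in ['clock','position','tool_rot','force','grip_width','finger_force']})
im,W=wedge();
E
```

```text
{'clock': 2.75, 'position': array([0.51519978, 0.28145962, 0.01125013]), 'tool_rot': array([ 3.14074973e+00, -8.16666489e-04,  1.37057027e+00]), 'force': array([-1.61169346, -0.97736907,  7.88173842]), 'grip_width': 0.03539662096600781, 'finger_force': 39.738033413887024}
n 4375 yaw deg 164.90862658595148 grad yaw 142.7479278009945 slope 0.148900450932701 tip [0.52103281 0.29303626] len 0.0641378654010992 width [-0.01505532  0.00151998  0.01926938] heel by tip [0.48458253 0.1578646 ] zmin/max 0.005135613429972724 0.04935950612124609
heel top centre x [0.50647305 0.24730748] s range from tip [0.00053938 0.03955597]
```

The wedge is held: width 35 mm, grip 40 N. Next I'll lift it slightly, check the neighbours, and refine the stand pose from the saved clouds.

Emit:
play_rows:
  motion:
    - [0, 0, -0.2, 0, 0, 0, -0.4]
    - [0, 0, -0.5, 0, 0, 0, -0.4]
    - [0, 0, -1, 0, 0, 0, -0.4]
    - [0, 0, -1.5, 0, 0, 0, -0.4]
    - [0, 0, -2, 0, 0, 0, -0.4]

```text
clock: 3.3
position: [0.5148, 0.2813, 0.0309]
tool_rot: [3.141, -0.0, 1.371]
force: [-0.1, 0.2, -0.7]
grip_width: 0.0355
finger_force: 39.9
```

```bash
python3 - <<'E'
from h import *
o=observe();print(o['position'],o['force'],o['grip_width'],o['finger_force'])
for n in ['side','scene']:
    z=np.load(n+'.npz');im=z['im'].astype(int);W=z['W'];r,g,b=im[...,0],im[...,1],im[...,2]
    ok=(W[...,2]>.005)&(W[...,2]<.06)
    k=ok&(r+g+b<120)&(abs(r-b)<20)&(W[...,1]>-.06)&(W[...,0]>.25)&(W[...,0]<.5)&(W[...,1]<.2)
    k=cv2.morphologyEx(k.astype(np.uint8),cv2.MORPH_OPEN,np.ones((3,3)))>0
    print(n,'black',W[k].min(0) if k.any() else 0,W[k].max(0) if k.any() else 0)
    k=ok&(g>r+40)&(g>b+30); print('green',W[k].min(0),W[k].max(0))
    # mark
    k=(r>150)&(g>150)&(b>140)&(W[...,2]>.025)&(W[...,2]<.05)&(W[...,1]<-.04)&(W[...,1]>-.11)&(W[...,0]>.45)&(W[...,0]<.6)
    print('mark',k.sum(),W[k].mean(0) if k.any() else 0)
    # gold tabs
    k=(r>150)&(g>110)&(b<110)&(W[...,2]>.052)&(W[...,2]<.07)&(W[...,1]<0)&(W[...,1]>-.14)
    P=W[k]
    for lo,hi in ((.35,.52),(.55,.7)):
        Q=P[(P[:,0]>lo)&(P[:,0]<hi)]; print('tab',len(Q),Q.mean(0) if len(Q) else 0)
    # block low-edge line: dark points block top, plane coordinates
    k=(r+g+b<170)&(W[...,2]>.03)&(W[...,2]<.052)&(W[...,1]<-.03)
    Q=W[k]; 
    # upper envelope in y per x-bin
    pts=[]
    for x in np.arange(.455,.60,.005):
        q=Q[abs(Q[:,0]-x)<.0025]
        if len(q)>5: pts.append((x,np.percentile(q[:,1],98)))
    pts=np.array(pts)
    if len(pts)>5:
        f=np.polyfit(*pts.T,1); print('edge yaw',np.degrees(np.arctan(f[0])),'y at .528',np.polyval(f,.528),np.std(pts[:,1]-np.polyval(f,pts[:,0])))
E
```

```text
[0.51481631 0.28128128 0.03086621] [-0.08703375  0.24422934 -0.74618368] 0.03546417827899649 39.85995054244995
side black [ 0.30819561 -0.02140294  0.00545421] [0.37098847 0.19924624 0.0501355 ]
green [0.29119554 0.1683414  0.00520473] [0.39597682 0.31998909 0.04941267]
mark 12 [ 0.52662393 -0.07362005  0.04009517]
tab 116 [ 0.42829284 -0.09615857  0.0595366 ]
tab 107 [ 0.62512763 -0.06335904  0.05924897]
edge yaw 8.285791459948914 y at .528 -0.07395268731048647 0.0034006901323672114
scene black [ 0.32043725 -0.01320369  0.005042  ] [0.37391611 0.13603513 0.04677916]
green [0.30355642 0.18998243 0.00519522] [0.3997136  0.32116554 0.04745856]
mark 0 0
tab 32 [ 0.4312091  -0.0911719   0.05812637]
tab 36 [ 0.62451925 -0.05727218  0.05811327]
edge yaw 9.536159233590357 y at .528 -0.06677934012637793 0.006364907477999854
```

Emit:
play_rows:
  motion:
    - [-2, 0.2, 0, 0, 0, -0.073, -0.4]
    - [-5.5, 0.5, 0, 0, 0, -0.146, -0.4]
    - [-9.5, 0.8, 0, 0, 0, -0.219, -0.4]
    - [-13.5, 1.2, 0, 0, 0, -0.292, -0.4]
    - [-16.9, 1.45, 0, 0, 0, -0.365, -0.4]

```text
clock: 3.8
position: [0.4951, 0.1106, 0.0307]
tool_rot: [3.141, 0.001, 1.738]
force: [-0.0, 0.6, -2.1]
grip_width: 0.0354
finger_force: 40.0
```

```bash
python3 - <<'E'
from h import *
for i in range(5): viewer.grab_frame('wrist')
o=observe();print({k:o[k] for k in ['clock','position','tool_rot','force','grip_width','finger_force']})
im,W=cloud('side')
np.savez('side2',im=im,W=W)
z=im.astype(int);r,g,b=z[...,0],z[...,1],z[...,2]
m=(r>90)&(g<50)&(b<60)&(W[...,2]>0)&(W[...,2]<.08)&(W[...,0]>.4)&(W[...,0]<.6)&(W[...,1]<.2)
P=W[m]; print(len(P),P.min(0),P.max(0)); i=P[:,1]<P[:,1].min()+.015; print('tip',P[i].mean(0))
rect=cv2.minAreaRect((P[:,:2]*1000).astype(np.float32)); print(rect)
save('s2',cv2.resize(im[130:330,130:370],None,fx=3,fy=2.8,interpolation=2))
E
```

```text
{'clock': 4.05, 'position': array([0.49579081, 0.11318117, 0.03064491]), 'tool_rot': array([ 3.14083038e+00, -4.31375177e-04,  1.73494144e+00]), 'force': array([ 0.01325919,  1.42436716, -1.54911276]), 'grip_width': 0.03547250252460359, 'finger_force': 40.08026897907257}
848 [ 4.81655628e-01 -3.96303722e-02  2.83237552e-04] [0.53833195 0.10956332 0.06815883]
tip [ 0.51669413 -0.03069733  0.02563881]
((513.6739501953125, 36.8473014831543), (49.19865036010742, 148.12002563476562), 8.878599166870117)
```

View pics/s2.png

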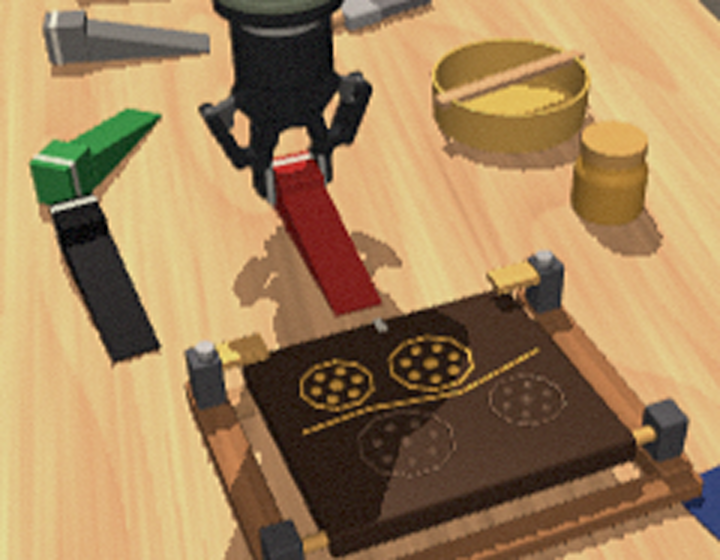

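The wedge is centred on the mark at (380,325), with its tip at (357,305) just outside the edge. I'll lower it.

Emit:
play_rows:
  motion:
    - [0, 0, 0.6, 0, 0, 0, -0.4]
    - [0, 0, 1.2, 0, 0, 0, -0.4]
    - [0, 0, 1.6, 0, 0, 0, -0.4]
    - [0, 0, 1.85, 0, 0, 0, -0.4]
    - [0, 0, 1.95, 0, 0, 0, -0.4]

```text
clock: 4.6
position: [0.4951, 0.113, 0.0111]
tool_rot: [-3.141, 0.0, 1.736]
force: [-12.6, -0.6, 43.6]
grip_width: 0.0353
finger_force: 45.3
```

Emit:
play_rows:
  motion:
    - [0, 0, 0, 0, 0, 0, -0.4]
    - [0, 0, 0, 0, 0, 0, -0.4]
    - [0, 0, 0, 0, 0, 0, -0.4]
    - [0, 0, 0, 0, 0, 0, -0.4]
    - [0, 0, 0, 0, 0, 0, -0.4]

```text
clock: 5.1
position: [0.4951, 0.113, 0.0112]
tool_rot: [-3.141, 0.0, 1.736]
force: [-6.9, 0.1, 18.2]
grip_width: 0.0352
finger_force: 42.3
```

Emit:
play_rows:
  motion:
    - [0, 0, -0.05, 0, 0, 0, -0.4]
    - [0, 0, -0.08, 0, 0, 0, -0.4]
    - [0, 0, -0.08, 0, 0, 0, -0.4]
    - [-0.5, 0, -0.08, 0, 0, 0, -0.4]
    - [-1.0, 0, -0.08, 0, 0, 0, -0.4]

```text
clock: 5.6
position: [0.4971, 0.1024, 0.0115]
tool_rot: [-3.141, 0.0, 1.736]
force: [0.1, 0.9, -1.3]
grip_width: 0.0359
finger_force: 40.2
```

Emit:
play_rows:
  motion:
    - [-1, 0, 0, 0, 0, 0, -0.4]
    - [-2, 0, 0, 0, 0, 0, -0.4]
    - [-3, 0, 0, 0, 0, 0, -0.4]
    - [-4, 0, 0, 0, 0, 0, -0.4]
    - [-5, 0, 0, 0, 0, 0, -0.4]

```text
clock: 6.1
position: [0.5054, 0.0525, 0.0116]
tool_rot: [3.142, 0.0, 1.735]
force: [-0.1, 0.7, -0.8]
grip_width: 0.0357
finger_force: 40.2
```

```bash
python3 - <<'E'
from h import *
for i in range(4): viewer.grab_frame('wrist')
o=observe();print({k:o[k] for k in ['clock','position','tool_rot','force','grip_width','finger_force']})
im,W=cloud('side')
np.savez('side3',im=im,W=W)
save('s3',cv2.resize(im[130:330,130:370],None,fx=3,fy=2.8,interpolation=2))
E
```

```text
{'clock': 6.3, 'position': array([0.5052614 , 0.05348714, 0.01159   ]), 'tool_rot': array([ 3.14157379e+00, -2.53909970e-04,  1.73530867e+00]), 'force': array([ 0.71455688,  0.00420488, -1.87639027]), 'grip_width': 0.03565686894957524, 'finger_force': 40.177121758461}
```

View pics/s3.png

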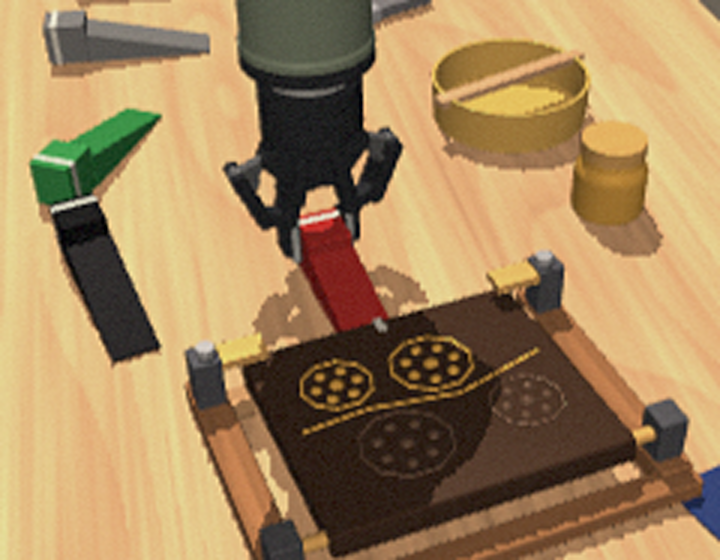

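The tip is under the edge and lines up with the mark at (380,325). I'll keep sliding to just past first contact and watch the forces.

Emit:
play_rows:
  motion:
    - [-0.4, 0, 0, 0, 0, 0, -0.4]
    - [-0.8, 0, 0, 0, 0, 0, -0.4]
    - [-1.2, 0, 0, 0, 0, 0, -0.4]
    - [-1.6, 0, 0, 0, 0, 0, -0.4]
    - [-2.0, 0, 0, 0, 0, 0, -0.4]

```text
clock: 6.85
position: [0.5085, 0.0337, 0.0116]
tool_rot: [3.142, -0.0, 1.736]
force: [-1.4, 3.6, -2.5]
grip_width: 0.0357
finger_force: 40.0
```

Emit:
play_rows:
  motion:
    - [-0.2, 0, 0, 0, 0, 0, -0.4]
    - [-0.4, 0, 0, 0, 0, 0, -0.4]
    - [-0.6, 0, 0, 0, 0, 0, -0.4]
    - [-0.8, 0, 0, 0, 0, 0, -0.4]
    - [-1.0, 0, 0, 0, 0, 0, -0.4]

```text
clock: 7.35
position: [0.5102, 0.0239, 0.0116]
tool_rot: [-3.142, -0.0, 1.736]
force: [-0.6, 3.2, -2.2]
grip_width: 0.0355
finger_force: 40.0
```

Emit:
play_rows:
  motion:
    - [-0.2, 0, 0, 0, 0, 0, -0.4]
    - [-0.4, 0, 0, 0, 0, 0, -0.4]
    - [-0.6, 0, 0, 0, 0, 0, -0.4]
    - [-0.8, 0, 0, 0, 0, 0, -0.4]
    - [-1.0, 0, 0, 0, 0, 0, -0.4]

```text
clock: 7.85
position: [0.5118, 0.0139, 0.0116]
tool_rot: [-3.142, 0.0, 1.736]
force: [-0.5, 3.8, -3.5]
grip_width: 0.0355
finger_force: 40.0
```

```bash
cat >> h.py <<'E'
def tilt(W,im):
    z=im.astype(int)
    C=np.array([.5415,-.162]); ps=np.radians(9.6)
    d=W[...,:2]-C; X=d[...,0]*np.cos(ps)+d[...,1]*np.sin(ps); Y=-d[...,0]*np.sin(ps)+d[...,1]*np.cos(ps)
    k=(abs(X)<.08)&(abs(Y)<.075)&(W[...,2]>.025)&(W[...,2]<.06)
    A=np.c_[X[k],Y[k],np.ones(k.sum())]
    s=np.linalg.lstsq(A,W[...,2][k],rcond=None)[0]; r=W[...,2][k]-A@s; 
    k2=abs(r)<.004; s=np.linalg.lstsq(A[k2],W[...,2][k][k2],rcond=None)[0]
    return s,k2.sum()
E
python3 - <<'E'
from h import *
z=np.load('side.npz');print('start',tilt(z['W'],z['im']))
for i in range(3): viewer.grab_frame('side')
im,W=cloud('side');print('now',tilt(W,im))
o=observe();print(o['clock'],o['position'],o['force'])
E
```

```text
start (array([-0.00082804, -0.07522181,  0.04653476]), np.int64(4624))
now (array([-0.00029874, -0.03904057,  0.04922692]), np.int64(4781))
8.05 [0.5118716  0.01362703 0.01160536] [ 0.31726045 -0.84713934 -2.93924932]
```

The fitted tilt has gone from 0.075 to 0.039 rad, as expected. I'll release now and push the rest of the way from behind the heel, which gives a clean force reading.

Emit:
play_rows:
  motion:
    - [0, 0, 0, 0, 0, 0, 0.2]
    - [0, 0, 0, 0, 0, 0, 0.6]
    - [0, 0, -0.5, 0, 0, 0, 1]
    - [0, 0, -2.5, 0, 0, 0, 1]
    - [0, 0, -5, 0, 0, 0, 1]

```text
clock: 8.55
position: [0.5113, 0.0141, 0.0619]
tool_rot: [-3.14, -0.0, 1.736]
force: [-0.5, -1.3, 0.1]
grip_width: 0.0849
finger_force: 0.0
```

Emit:
play_rows:
  motion:
    - [0, 0, -1.5, 0, 0, 0, 0.6]
    - [1.5, 0, -1.5, 0, 0, 0, 0]
    - [3.5, 0, -1.5, 0, 0, 0, -0.4]
    - [4.5, 0, -1.5, 0, 0, 0, -0.7]
    - [4.5, 0, -1.5, 0, 0, 0, -0.7]

```text
clock: 9.05
position: [0.5043, 0.0597, 0.0768]
tool_rot: [3.141, -0.0, 1.738]
force: [0.1, -0.5, -0.6]
grip_width: 0.0134
finger_force: 0.0
```

Emit:
play_rows:
  motion:
    - [0, 0, 1.5, 0, 0, 0, -0.7]
    - [0, 0, 3.5, 0, 0, 0, -0.7]
    - [0, 0, 5, 0, 0, 0, -0.7]
    - [0, 0, 6.2, 0, 0, 0, -0.7]
    - [0, 0, 6.2, 0, 0, 0, -0.7]

```text
clock: 9.55
position: [0.5038, 0.0578, 0.0134]
tool_rot: [-3.139, 0.0, 1.735]
force: [-0.2, 0.2, -0.2]
grip_width: 0.0127
finger_force: 0.0
```

```bash
python3 - <<'E'
from h import *
for i in range(3): viewer.grab_frame('side')
im,W=cloud('side');print('now',tilt(W,im))
o=observe();print(o['clock'],o['position'],o['force'],o['grip_width'],o['tool_rot'])
im,W=wedge();save('w3',im)
E
```

```text
now (array([-0.00087515, -0.03981919,  0.04911887]), np.int64(4798))
9.75 [0.50482382 0.05831775 0.01524679] [-0.77371582 -0.00118925 -0.34173254] 0.012912300963232525 [3.14077867e+00 7.76376698e-05 1.73554822e+00]h.py:19: RuntimeWarning: Mean of empty slice.
  S=P[P[:,2]<.038]; c=S.mean(0)
  ret = um.true_divide(
Traceback (most recent call last):
  File "h.py", line 22, in wedge
    w=np.linalg.svd(S[:,:2]-c[:2],full_matrices=False)[2][0]; w*=np.sign(w@gr[:2])
      ~~~~~~~~~~~~~~~~~~~~~~~~~~~~~~~~~~~~~~~~~~~~~~~~~~~^^^
IndexError: index 0 is out of bounds for axis 0 with size 0
```

Emit:
play_rows:
  motion:
    - [-0.4, 0, 0, 0, 0, 0, -0.7]
    - [-0.8, 0, 0, 0, 0, 0, -0.7]
    - [-1.2, 0, 0, 0, 0, 0, -0.7]
    - [-1.5, 0, 0, 0, 0, 0, -0.7]
    - [-1.8, 0, 0, 0, 0, 0, -0.7]

```text
clock: 10.3
position: [0.5075, 0.0404, 0.0146]
tool_rot: [3.142, -0.0, 1.736]
force: [0.0, -0.2, -0.1]
grip_width: 0.0126
finger_force: 0.0
```

Emit:
play_rows:
  motion:
    - [-0.1, 0, 0, 0, 0, 0, -0.7]
    - [-0.2, 0, 0, 0, 0, 0, -0.7]
    - [-0.3, 0, 0, 0, 0, 0, -0.7]
    - [-0.4, 0, 0, 0, 0, 0, -0.7]
    - [-0.5, 0, 0, 0, 0, 0, -0.7]

```text
clock: 10.8
position: [0.5082, 0.0358, 0.0146]
tool_rot: [-3.142, -0.0, 1.736]
force: [-1.7, 4.2, -0.0]
grip_width: 0.0131
finger_force: 2.4
```

Emit:
play_rows:
  motion:
    - [-0.1, 0, 0, 0, 0, 0, -0.7]
    - [-0.2, 0, 0, 0, 0, 0, -0.7]
    - [-0.3, 0, 0, 0, 0, 0, -0.7]
    - [-0.4, 0, 0, 0, 0, 0, -0.7]
    - [-0.5, 0, 0, 0, 0, 0, -0.7]

```text
clock: 11.3
position: [0.509, 0.0315, 0.0146]
tool_rot: [3.142, -0.001, 1.736]
force: [-1.0, 5.0, 0.7]
grip_width: 0.0128
finger_force: 2.7
```

```bash
cat > t.py <<'E'
from h import *
im,W=cloud('side');s,n=tilt(W,im);im,W=cloud('side');s2,n=tilt(W,im)
o=observe();f=o['force'];y=o['tool_rot'][2]
print('tilt',s[1],s2[1],'xtilt',s[0],'t',o['clock'],o['position'],f,'push',f[0]*np.cos(y)+f[1]*np.sin(y))
E
python3 t.py
```

```text
tilt -0.03301621479129456 -0.0328069848376386 xtilt -0.0008707260843901251 t 11.4 [0.50897759 0.03127107 0.01458814] [-0.57993782  5.37875546  0.42268391] push 5.4008500474853545
```

Emit:
play_rows:
  motion:
    - [-0.1, 0, 0, 0, 0, 0, -0.7]
    - [-0.2, 0, 0, 0, 0, 0, -0.7]
    - [-0.3, 0, 0, 0, 0, 0, -0.7]
    - [-0.4, 0, 0, 0, 0, 0, -0.7]
    - [-0.5, 0, 0, 0, 0, 0, -0.7]

```text
clock: 11.9
position: [0.5099, 0.0264, 0.0146]
tool_rot: [3.141, -0.0, 1.736]
force: [-1.1, 5.1, -0.0]
grip_width: 0.0131
finger_force: 2.5
```

Emit:
play_rows:
  motion:
    - [-0.06, 0, 0, 0, 0, 0, -0.7]
    - [-0.12, 0, 0, 0, 0, 0, -0.7]
    - [-0.18, 0, 0, 0, 0, 0, -0.7]
    - [-0.24, 0, 0, 0, 0, 0, -0.7]
    - [-0.3, 0, 0, 0, 0, 0, -0.7]

```text
clock: 12.4
position: [0.5104, 0.023, 0.0146]
tool_rot: [-3.142, -0.0, 1.736]
force: [-0.5, 4.7, 0.7]
grip_width: 0.0126
finger_force: 2.4
```

```bash
python3 t.py
```

```text
tilt -0.019109713110119594 -0.019152623486229647 xtilt -0.0009058697161669812 t 12.5 [0.5103504  0.02281623 0.01458472] [-0.21459765  3.83265736  0.16002317] push 3.8159248626942746
```

Still lifting at about 5 N. From here I'll use 2 mm steps.

Emit:
play_rows:
  motion:
    - [-0.04, 0, 0, 0, 0, 0, -0.7]
    - [-0.08, 0, 0, 0, 0, 0, -0.7]
    - [-0.12, 0, 0, 0, 0, 0, -0.7]
    - [-0.16, 0, 0, 0, 0, 0, -0.7]
    - [-0.2, 0, 0, 0, 0, 0, -0.7]

```text
clock: 13.0
position: [0.5106, 0.021, 0.0146]
tool_rot: [-3.142, -0.0, 1.736]
force: [-0.7, 4.3, -0.2]
grip_width: 0.0126
finger_force: 2.4
```

Emit:
play_rows:
  motion:
    - [-0.04, 0, 0, 0, 0, 0, -0.7]
    - [-0.08, 0, 0, 0, 0, 0, -0.7]
    - [-0.12, 0, 0, 0, 0, 0, -0.7]
    - [-0.16, 0, 0, 0, 0, 0, -0.7]
    - [-0.2, 0, 0, 0, 0, 0, -0.7]

```text
clock: 13.5
position: [0.511, 0.019, 0.0146]
tool_rot: [-3.142, -0.0, 1.736]
force: [0.2, 3.7, -1.0]
grip_width: 0.0128
finger_force: 2.4
```

```bash
python3 t.py
```

```text
tilt -0.012797137892323396 -0.014488431812069144 xtilt -0.0006711994475241255 t 13.6 [0.51100423 0.01888128 0.01459003] [-0.84696151  4.05692425 -0.01852157] push 4.140908747254894
```

Emit:
play_rows:
  motion:
    - [-0.04, 0, 0, 0, 0, 0, -0.7]
    - [-0.08, 0, 0, 0, 0, 0, -0.7]
    - [-0.12, 0, 0, 0, 0, 0, -0.7]
    - [-0.16, 0, 0, 0, 0, 0, -0.7]
    - [-0.2, 0, 0, 0, 0, 0, -0.7]

```text
clock: 14.1
position: [0.5113, 0.017, 0.0146]
tool_rot: [-3.142, 0.0, 1.736]
force: [-0.3, 4.0, -0.6]
grip_width: 0.013
finger_force: 2.3
```

Emit:
play_rows:
  motion:
    - [-0.04, 0, 0, 0, 0, 0, -0.7]
    - [-0.08, 0, 0, 0, 0, 0, -0.7]
    - [-0.12, 0, 0, 0, 0, 0, -0.7]
    - [-0.16, 0, 0, 0, 0, 0, -0.7]
    - [-0.2, 0, 0, 0, 0, 0, -0.7]

```text
clock: 14.6
position: [0.5116, 0.015, 0.0146]
tool_rot: [-3.142, 0.0, 1.736]
force: [-0.7, 4.8, -0.8]
grip_width: 0.0128
finger_force: 2.3
```

```bash
python3 t.py
```

```text
tilt -0.007139515651820132 -0.007230719800145197 xtilt 6.175501954427784e-05 t 14.7 [0.51166763 0.01495205 0.01459786] [ 0.0870478   4.73361018 -0.06457748] push 4.6551399570913725
```

Emit:
play_rows:
  motion:
    - [-0.04, 0, 0, 0, 0, 0, -0.7]
    - [-0.08, 0, 0, 0, 0, 0, -0.7]
    - [-0.12, 0, 0, 0, 0, 0, -0.7]
    - [-0.16, 0, 0, 0, 0, 0, -0.7]
    - [-0.2, 0, 0, 0, 0, 0, -0.7]

```text
clock: 15.2
position: [0.512, 0.013, 0.0146]
tool_rot: [3.142, -0.0, 1.736]
force: [-0.9, 4.8, -0.0]
grip_width: 0.0131
finger_force: 2.3
```

Emit:
play_rows:
  motion:
    - [-0.03, 0, 0, 0, 0, 0, -0.7]
    - [-0.06, 0, 0, 0, 0, 0, -0.7]
    - [-0.1, 0, 0, 0, 0, 0, -0.7]
    - [-0.13, 0, 0, 0, 0, 0, -0.7]
    - [-0.16, 0, 0, 0, 0, 0, -0.7]

```text
clock: 15.7
position: [0.5122, 0.0115, 0.0146]
tool_rot: [-3.142, 0.0, 1.736]
force: [-1.2, 4.4, -0.7]
grip_width: 0.013
finger_force: 2.3
```

```bash
python3 t.py
```

```text
tilt -0.001031742823232755 -0.0014858953095136726 xtilt -0.00015294537770338168 t 15.8 [0.51223441 0.01144414 0.01457052] [-0.72567436  4.62019322 -0.55219379] push 4.676639797842511
```

Emit:
play_rows:
  motion:
    - [-0.03, 0, 0, 0, 0, 0, -0.7]
    - [-0.06, 0, 0, 0, 0, 0, -0.7]
    - [-0.1, 0, 0, 0, 0, 0, -0.7]
    - [-0.13, 0, 0, 0, 0, 0, -0.7]
    - [-0.16, 0, 0, 0, 0, 0, -0.7]

```text
clock: 16.3
position: [0.5124, 0.0109, 0.0146]
tool_rot: [3.142, -0.001, 1.737]
force: [-2.6, 12.1, 0.2]
grip_width: 0.0127
finger_force: 5.9
```

Emit:
play_rows:
  motion:
    - [-0.03, 0, 0, 0, 0, 0, -0.7]
    - [-0.06, 0, 0, 0, 0, 0, -0.7]
    - [-0.1, 0, 0, 0, 0, 0, -0.7]
    - [-0.13, 0, 0, 0, 0, 0, -0.7]
    - [-0.16, 0, 0, 0, 0, 0, -0.7]

```text
clock: 16.8
position: [0.5125, 0.0106, 0.0146]
tool_rot: [3.141, -0.002, 1.738]
force: [-4.6, 18.5, 2.2]
grip_width: 0.0132
finger_force: 9.5
```

```bash
python3 t.py
```

```text
tilt -0.0016233912235026834 -0.0017585221289027203 xtilt -0.0005307395487326983 t 16.9 [0.51249706 0.01058602 0.01460542] [-4.33700852 19.43188807  1.14052695] push 19.882344981192084
```

The tabs are met and the push has risen to about 19–20 N. By the friction model fitted during the lift, that is roughly 12 N of vertical bearing. I'll stop here and back straight away.

Emit:
play_rows:
  motion:
    - [0.2, 0, 0, 0, 0, 0, -0.7]
    - [0.6, 0, 0, 0, 0, 0, -0.7]
    - [1.5, 0, 0, 0, 0, 0, -0.7]
    - [3, 0, 0, 0, 0, 0, -0.7]
    - [5, 0, 0, 0, 0, 0, -0.7]

```text
clock: 17.4
position: [0.5045, 0.0577, 0.0146]
tool_rot: [-3.142, 0.001, 1.734]
force: [-0.1, 0.9, -0.5]
grip_width: 0.0123
finger_force: 0.0
```

```bash
python3 t.py; python3 - <<'E'
from h import *
for i in range(6): viewer.grab_frame('side')
im,W=cloud('side');save('fin',cv2.resize(im[130:330,130:370],None,fx=3,fy=2.8,interpolation=2));o=observe();print(o['position'],o['force'])
E
```

```text
tilt -0.0009277216383132073 -0.000839742684213704 xtilt -0.0006402162786868303 t 17.5 [0.50418689 0.06056833 0.01464375] [-0.302551    0.36799386  0.55569265] push 0.41337424123360156
[0.50461277 0.05707629 0.01459752] [ 0.13511732 -0.50070159  0.28576149]
```

View pics/fin.png

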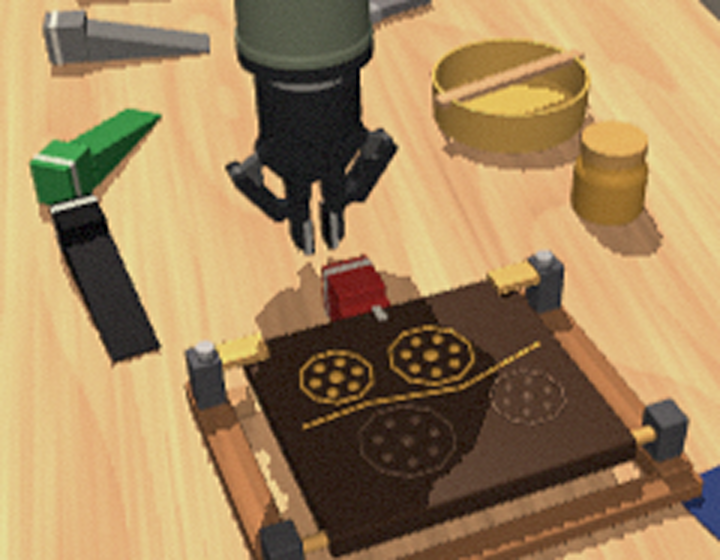

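The block is level, the wedge heel sits at (355,288) under the mark at (380,313), and the fingers are clear.

```bash
python3 -c "
from workcell import bot
print(bot.job_done())"
```

```text
the job is handed in; nothing more can be done
None
```

I handed the job in with the block level (about 0.001 rad by camera), the wedge released under the middle of the edge and bearing an estimated 12 N; the last push overshot, peaking near 20 N (instantaneous bearing perhaps 12–17 N), so I can't rule out that it briefly passed the 15 N and 16 N limits, and no verdict was returned.

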